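# Two-button start of the ferrule press

### The arm

A 6-joint arm with a two-finger parallel gripper is mounted at the origin on the work surface. World frame = base frame: x ahead of the robot, y to its left, z up, the work surface at z = 0. Lengths are in m, angles in rad, forces in N, time in s.
With the tool pointing down it reaches from about 0.375 to 0.975 m from the base axis. Payload 3.8 kg.
Tool frame: the origin (TCP) lies midway between the tips of the shut fingers; the grasp point (between the pads) lies 19 mm behind it; z points along the fingers, y is the line along which they close (so a half turn about z gives the same grasp; the last joint's range is limited). The gripper opens to 85 mm and grips with 20 to 120 N. Pads are 22 mm wide; open, the fingers measure 114 mm over their backs; the gripper's body (76 mm by 85 mm) begins 54 mm behind the grasp point. The pads swing forward as they close: fully open they stand 13 mm farther back than shut.
Start: joints at [1.215, 0.264, 1.604, -0, 1.274, -0.037], TCP at [0.212, 0.641, 0.231] pointing down, gripper open.
Joint ranges: [-2.63, 2.63], [-0.94, 2.18], [0.31, 2.57], [-1.31, 4.45], [0, 2.66], [-2.55, 2.55]. Speed limits (rad/s): [2.57, 2.57, 3.14, 3.14, 3.14, 3.14].

### API

Orientations are given as a rotation vector (axis times angle).
In Python, from workcell import sensors, viewer, job gives the robot as it stands.
- The arm moves only by the shell command python3 -m inch 'ROWS' [FORCE]. ROWS is JSON, one flat list of numbers, 7 for each row, row after row: the shift along the tool's x, y, z in mm, then the turn, a rotation vector about the tool's x, y, z in degrees, then the finger opening in mm, from 0 to 85.4. A call has exactly 8 rows; each row shifts and turns the commanded pose from where the row before left it, along the tool's axes as they then stand; what a row does not reach is not made up. A row lasts 1/10 s, in which the tool goes at most 50 mm and 8.59 degrees, less where a joint would pass 70% of its speed; a pose out of reach is approached as far as the arm can. A call is refused whole if a number of a shift passes 50 or a number of a turn 8.59, either way. A call with a gripper value outside its range is refused whole. The fingers move at their own pace and stop on an object; FORCE is the grip in N (left out, the last holds). Time passes only in rows, so rows that do not move let the fingers close, or fill a call up. It gives the time, the measured TCP pose, the force, the opening and the grip force at its end, in the units of the state.
- sensors.read_state(): the state, without advancing time (a new reading comes with each control period).
- viewer.read_camera(name): name is "scene" or "top" or "wrist"; returns the picture (480x640x3 uint8, red, green, blue); there is no depth.
- viewer.camera_params(name): a dict with "K" (3x3 intrinsics, pixels), "world_to_cam" (4x4, takes a point from world to camera coordinates). Camera axes: x right, y down, z forward; pixel columns grow to the right and rows downward; lengths in m; the calibration is good to about 2 mm. A picture is of the moment at which its call begins: read the wrist's pose just before it. camera_params takes no time and is no camera call; for the wrist camera it gives the pose at the moment of the call.
- job.finish_job(): hands the job in; it is judged then, once.
The state is a dict: "time": time; "q": joint angles; "joint_vel": joint speeds; "joint_torque": joint torques, N m; "tool_pos": TCP position; "tcp_rot": TCP orientation; "wrist_force": force on the tool from outside, world axes, zero at the start; "torque": the same for the moment, N m; "width": opening from 0.0 (shut) to 1.0 (fully open); "grip_force": force on a finger pad.
Only numpy, scipy, OpenCV 4.12 (cv2) and the standard library are available. Lean on these libraries where they do the work, as an engineer would, in place of code of your own. Each camera call takes 0.05 s, during which the arm holds its last target. There are 200 camera calls.

### The job

Push the press's sliding guard fully closed by its upright push plate, then press the two large buttons on the control box down together, one fingertip on each, and hold both all the way down for a good three seconds while the jaws squeeze the ferrule. Then let both buttons spring back up. Nothing is to be gripped or lifted: do not start the press with the guard open, do not press one large button without the other, do not press the small button, and leave the loose things lying about alone.

Things in the scene. Friction and masses are not known exactly. Their poses are not given: they have to be found in the camera images.
- press: The ferrule press, bolted to the table: a dark steel base plate 170 (x) by 270 (y) by 20 mm, on it a grey air cylinder block at each y end (tops at 90 mm, brass fittings to 112 mm), each driving a jaw towards the middle, where a wooden tool handle with a steel ferrule lies along x in a cradle. Origin: centre of the underside; x points away from the operator's side, z up. The sliding guard runs along its -x side.
- push_plate (a point): Point on the outer (+y in the press frame) flat face of the guard's push plate, on its centre line, 15 mm below the plate's top edge. The push plate is an upright steel plate 44 mm wide (press x), 10 mm thick (press y), from 29 to 124 mm above the table, at the +y end of the guard. This point is 72 mm to the -x side of the press origin. Nothing stands on its outer side; push it along -y of the press frame to close the guard. Its axes are those of the press.
- guard (a joint): Guard position, m: 0 fully open (drawn to +y of the press), 0.08 fully closed against its end stop, in front of the jaws and ferrule. It is a clear panel in a steel frame, 100 mm long, top edge 87 mm above the table apart from the push plate, in a track at the -x side of the press; it slides along -y of the press as the value grows, against about 2 N of friction, and stays where it is left.
- left_jaw (a joint): Travel of the press jaw at its +y end, m: 0 drawn back, 0.02 closed on the ferrule. Driven by the press: it moves 2 mm for each mm that the left large button is down, and back with it.
- right_jaw (a joint): Travel of the jaw at the -y end, m; as the left one, driven by the right large button.
- console: The control box, fixed to the table: grey box 120 (x) by 160 (y) by 45 mm high, origin at the centre of its underside, z up, turned about the vertical. On its top, three steel push buttons: two large ones of 32 mm side by side along its y, and a small one of 16 mm.
- left_button_top (a point): Top centre of the large button on the console's +y side: flat round cap of 32 mm diameter, 67 mm above the table when up, standing 10 mm proud of its black collar (48 mm across). In the console frame x = -22, y = +30 mm. The two large buttons are 60 mm apart centre to centre. Moves with the cap.
- right_button_top (a point): Top centre of the other, equal large button, at x = -22, y = -30 mm in the console frame. Moves with the cap.
- left_button (a joint): How far the left large button is down, m: 0 up, 0.010 at the bottom; springs back; takes about 1.2 N to start and 4 N at the bottom.
- right_button (a joint): How far the right large button is down, m; as the left one.
- small_button (a joint): How far the small button (cap 16 mm across, collar 32 mm, at x = +34, y = 0 mm in the console frame, top 63 mm above the table) is down, m: 0 up, 0.006 at the bottom. It vents the press: not to be pressed.
- padlock: Brass padlock lying flat, body 50 x 46 x 22 mm with a steel shackle to its +x. Bystander, loose; origin at its underside. Leave alone.
- wrench: Steel wrench lying flat, 180 mm long along its x. Bystander, loose; origin at its underside. Leave alone.
- hammer: Hammer lying down, 270 mm long along its x. Bystander, loose; origin at its underside. Leave alone.
- tin: Upright tin can, 72 mm diameter, 100 mm high. Bystander, loose; origin at its underside. Leave alone.
- jar: Upright amber glass jar, 68 mm diameter, 95 mm high. Bystander, loose; origin at its underside. Leave alone.
- mug: Blue ceramic mug, 80 mm diameter, 85 mm high. Bystander, loose; origin at its underside. Leave alone.
- grease_pot: Small round grease pot, 40 mm diameter, 45 mm high, standing right beside the control box. Bystander, loose; origin at its underside. Leave alone.
- wood_handle: Loose flat wooden tool handle, 240 x 34 x 24 mm, along its x. Bystander, loose; origin at its underside. Leave alone.
There are look-alikes about, which are no part of the job. What is shaped like the console but orange is not meant.

How it is judged:
By the outcome, as a careful person would: the job done as asked, in the order asked, and still so for the second after the job is handed in, with the robot touching nothing.
It also fails if it takes over 48 s, if anything falls off the work surface, if the arm or the gripper's body presses on something with over 40 N, if the wrist force passes 120 N, or if a joint passes its speed limit or range.

## Working session

There is one attempt and no reset: what is moved stays moved. The work goes in short steps, Python scripts to look and compute and a shell command to move; the robot and the scene stay as the last step left them, time stands still between calls to the robot, and variables do not carry over. Pictures are saved under pics/ and viewed, at most 10 in all, crops included, and the job is handed in when it is done.

```bash
mkdir -p pics
python3 - <<'E'
from workcell import sensors, viewer
import cv2,json
s=sensors.read_state(); print({k:s[k] for k in('time','tool_pos','tcp_rot','width','wrist_force')})
for n in('scene','top'):
    cv2.imwrite(f'pics/{n}0.png',viewer.read_camera(n)[:,:,::-1]); p=viewer.camera_params(n); print(n,p['K'],p['world_to_cam'])
E
```

```text
{'time': 0.0, 'tool_pos': array([0.21131183, 0.64031303, 0.22993216]), 'tcp_rot': array([-0.49863183, -3.10130468,  0.003447  ]), 'width': 0.9988973654563645, 'wrist_force': array([-0.76286298, -0.75255825,  0.25611908])}
scene [[552.54878761   0.         322.45376438]
 [  0.         552.54878761 238.82910003]
 [  0.           0.           1.        ]] [[ 0.68671988  0.72688493 -0.00735569 -0.32791979]
 [ 0.59795693 -0.57061217 -0.56289366 -0.2731863 ]
 [-0.41335616  0.38215188 -0.8264966   1.61644518]
 [ 0.          0.          0.          1.        ]]
top [[483.23586397   0.         311.63101913]
 [  0.         483.23586397 239.83318953]
 [  0.           0.           1.        ]] [[-0.01956758 -0.9996759  -0.01628499 -0.00366925]
 [-0.99759272  0.02060543 -0.06621311  0.53405581]
 [ 0.06652721  0.01495016 -0.9976726   1.24845355]
 [ 0.          0.          0.          1.        ]]
```

View pics/top0.png

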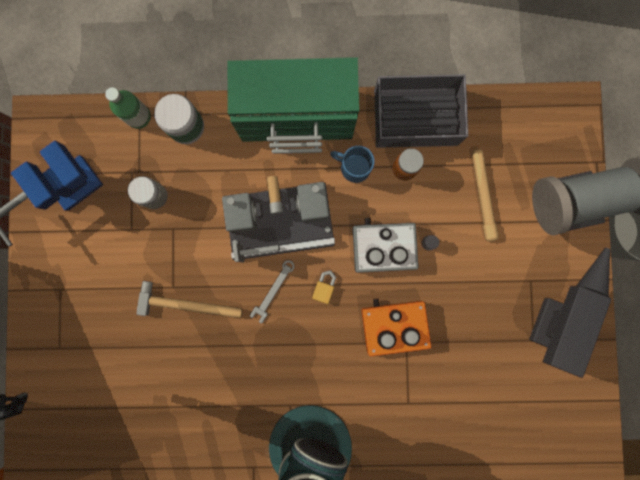

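View pics/scene0.png

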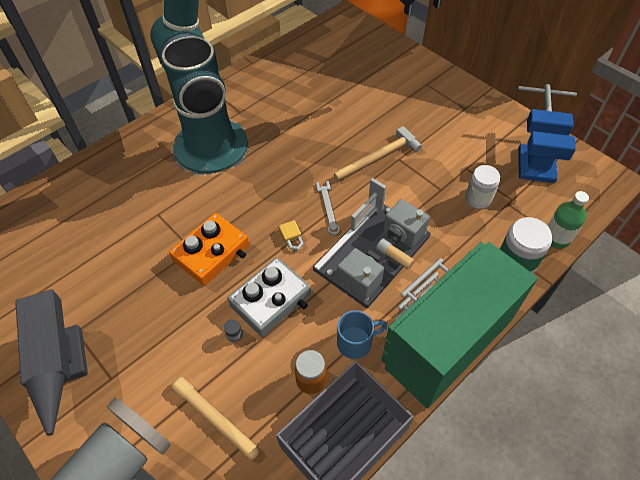

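```bash
cat > h.py <<'E'
import numpy as np
from workcell import viewer
def cast(n,uv,z,p=None):
    p=p or viewer.camera_params(n); T=np.array(p['world_to_cam']); R,t=T[:3,:3],T[:3,3]
    d=R.T@np.linalg.inv(p['K'])@np.array([*uv,1.]); c=-R.T@t
    return c+d*(z-c[2])/d[2]
def proj(n,P,p=None):
    p=p or viewer.camera_params(n); T=np.array(p['world_to_cam']); q=p['K']@(T[:3,:3]@np.array(P)+T[:3,3]); return q[:2]/q[2]
E
python3 - <<'E'
import cv2,numpy as np
from h import *
a=cv2.imread('pics/top0.png'); s=cv2.imread('pics/scene0.png')
A=cv2.resize(a[165:285,215:445],None,fx=3.4,fy=3.4,interpolation=cv2.INTER_CUBIC)
S=cv2.resize(s[170:350,220:440],None,fx=3.3,fy=3.3,interpolation=cv2.INTER_CUBIC)
cv2.imwrite('pics/topc.png',A);cv2.imwrite('pics/scenec.png',S); print(A.shape,S.shape)
# caps: bright blobs enclosed by dark collars
for n,im,(x0,y0,x1,y1) in(('top',a,(350,220,420,275)),('scene',s,(225,255,315,335))):
    g=cv2.cvtColor(im,6)[y0:y1,x0:x1]; m=(g<75).astype(np.uint8)
    c,h=cv2.findContours(m,cv2.RETR_CCOMP,cv2.CHAIN_APPROX_NONE)
    for k,hh in zip(c,h[0]):
        if cv2.contourArea(k)>25:
            (u,v),(w,hgt),_=cv2.minAreaRect(k); u+=x0;v+=y0
            print(n,'hole' if hh[3]>=0 else 'outer',np.round((u,v,w,hgt),1),cast(n,(u,v),.067 if hh[3]>=0 else .057).round(4))
E
```

```text
(408, 782, 3) (594, 726, 3)
top outer [374.5 256.   16.   17. ] [ 0.487  -0.1731  0.057 ]
top hole [375.  256.   14.1  14.1] [ 0.4867 -0.1732  0.067 ]
top outer [398.5 255.   16.   17. ] [ 0.4883 -0.2336  0.057 ]
top hole [399.5 254.5  14.1  14.1] [ 0.4892 -0.2345  0.067 ]
top outer [385.5 233.5   9.9   9.9] [ 0.5435 -0.2025  0.057 ]
top hole [385.5 233.    7.8   7.8] [ 0.544  -0.2012  0.067 ]
top outer [365.5 227.   14.   31. ] [ 0.5611 -0.1524  0.057 ]
scene outer [233.5 329.5  17.    9. ] [ 0.5358 -0.3254  0.057 ]
scene outer [243.9 317.1  48.1   3.9] [ 0.528  -0.2897  0.057 ]
scene outer [278. 299.  12.  12.] [ 0.5461 -0.2043  0.057 ]
scene outer [293.7 316.5  16.9  63.7] [ 0.6041 -0.2077  0.057 ]
scene outer [252.3 293.1  16.2  20.1] [ 0.4935 -0.2371  0.057 ]
scene outer [271.6 277.   16.3  19.6] [ 0.4915 -0.1771  0.057 ]
scene outer [235.8 259.2   7.4  19.4] [ 0.3946 -0.2073  0.057 ]
```

View pics/topc.png

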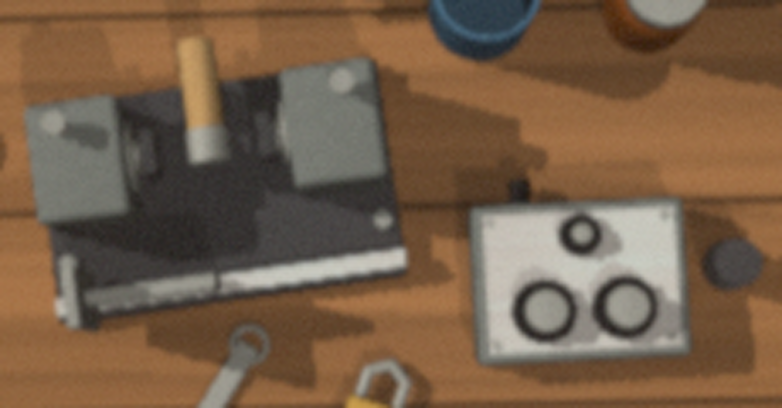

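View pics/scenec.png

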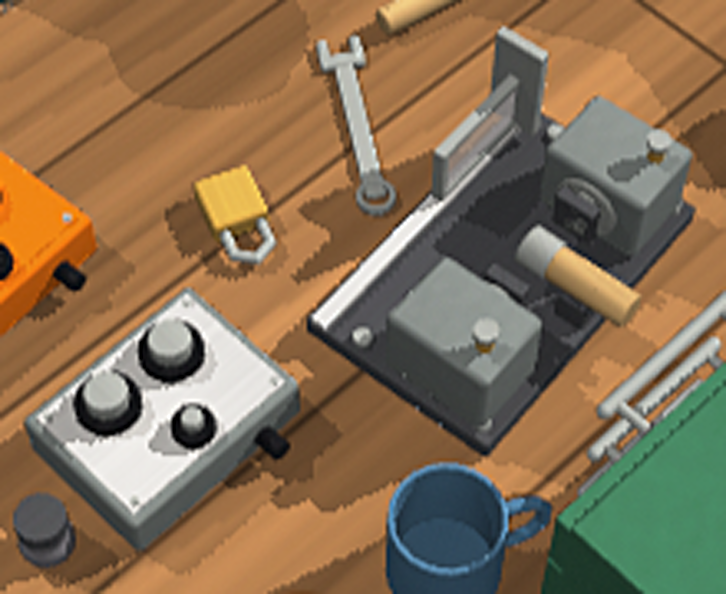

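Run:
```python
from h import *
t=lambda u,v:cast('top',(u/3.4+215,v/3.4+165),Z).round(4)
s=lambda u,v:cast('scene',(u/3.3+220,v/3.3+170),Z).round(4)
Z=.067; print('L',t(546,309),s(172,336),'R',t(625,306),s(107,391))
Z=.045; print('console corners',[t(*p) for p in((472,207),(680,200),(688,352),(481,361))])
Z=.124; print('plate top t',[t(*p) for p in((66,257),(84,326),(70,326),(58,257))],'s',[s(*p) for p in((500,28),(548,62),(495,36),(542,70))])
Z=.09; print('cyl far/near edges',t(27,108),t(115,96),t(41,221),t(280,72),t(372,60),t(385,175))
Z=.02; print('track',t(220,290),t(405,268),'base corners',t(378,62),t(406,270), s(310,322),s(485,452))
```

```text
L [ 0.487  -0.1747  0.067 ] [ 0.4867 -0.1703  0.067 ] R [ 0.488  -0.2328  0.067 ] [ 0.4894 -0.232   0.067 ]
console corners [array([ 0.5657, -0.1237,  0.045 ]), array([ 0.5677, -0.2802,  0.045 ]), array([ 0.4533, -0.2824,  0.045 ]), array([ 0.4497, -0.1275,  0.045 ])]
plate top t [array([0.5288, 0.1698, 0.124 ]), array([0.4798, 0.1575, 0.124 ]), array([0.48  , 0.1674, 0.124 ]), array([0.5289, 0.1755, 0.124 ])] s [array([0.4808, 0.1666, 0.124 ]), array([0.5284, 0.1685, 0.124 ]), array([0.4836, 0.1582, 0.124 ]), array([0.5306, 0.1597, 0.124 ])]
cyl far/near edges [0.6412 0.2034 0.09  ] [0.6486 0.1387 0.09  ] [0.5578 0.1938 0.09  ] [0.6636 0.0174 0.09  ] [ 0.671  -0.0501  0.09  ] [ 0.5862 -0.0577  0.09  ]
track [0.508  0.0695 0.02  ] [ 0.5221 -0.073   0.02  ] base corners [ 0.6823 -0.0557  0.02  ] [ 0.5205 -0.0737  0.02  ] [ 0.5243 -0.0727  0.02  ] [ 0.6889 -0.0561  0.02  ]
```

```bash
cat > d.py <<'E'
# usage: d.py x y z yaw_deg : shift in current tool axes (mm), turn about tool z (deg) to target
import sys,numpy as np
from scipy.spatial.transform import Rotation as Ro
from workcell import sensors
s=sensors.read_state(); R=Ro.from_rotvec(s['tcp_rot']).as_matrix()
x,y,z,w=map(float,sys.argv[1:5]); yaw=np.degrees(np.arctan2(-R[0,1],R[1,1]))
print('t',round(s['time'],2),'pos',np.round(s['tool_pos'],4),'yaw',yaw.round(2),'tilt z',R[:,2].round(3),'F',s['wrist_force'].round(1),'w',round(s['width'],3))
print('now-axes',(R.T@(np.array([x,y,z])-s['tool_pos'])*1000).round(1),'turn z',round(yaw-w,2))
E
python3 -m inch '[-34,-25,0,0,0,0,0, -34,-25,0,0,0,0,0, -34,-25,0,0,0,0,0, -34,-25,0,0,0,0,0, -34,-25,0,0,0,0,0, -34,-25,0,0,0,0,0, -34,-25,0,0,0,0,0, -34,-25,0,0,0,0,0]' 20; python3 d.py .5 .235 .2 6.5
```

```text
time: 0.9
tool_pos: [0.4076, 0.3641, 0.2308]
tcp_rot: [-0.498, -3.101, 0.001]
wrist_force: [0.4, 0.6, -0.8]
width: 0.001
grip_force: 0.0
t 0.9 pos [0.4076 0.3641 0.2308] yaw -18.25 tilt z [-0. -0. -1.] F [ 0.4  0.6 -0.8] w 0.001
now-axes [-128.2  -93.6   30.9] turn z -24.75
```

```bash
python3 -m inch '[-32,-23,8,0,0,0,0, -32,-23,8,0,0,0,0, -32,-23,8,0,0,0,0, -32,-24,7,0,0,0,0, 0,0,0,0,0,-6.2,0, 0,0,0,0,0,-6.2,0, 0,0,0,0,0,-6.2,0, 0,0,0,0,0,-6.2,0]'; python3 d.py .5 .235 .092 6.5
```

```text
time: 1.7
tool_pos: [0.4993, 0.2369, 0.1996]
tcp_rot: [0.185, -3.135, 0.001]
wrist_force: [0.2, 0.3, 0.6]
width: 0.004
grip_force: 0.0
t 1.7 pos [0.4993 0.2369 0.1996] yaw 6.76 tilt z [-0.001 -0.    -1.   ] F [0.2 0.3 0.6] w 0.004
now-axes [ -0.6  -1.9 107.6] turn z 0.26
```

Run:
```python
from workcell import viewer
import cv2
from h import *
print(proj('wrist',(.505,.1685,.124)))
cv2.imwrite('pics/w1.png',viewer.read_camera('wrist')[:,:,::-1])
```

```text
[220.27858136 246.14151383]
```

View pics/w1.png

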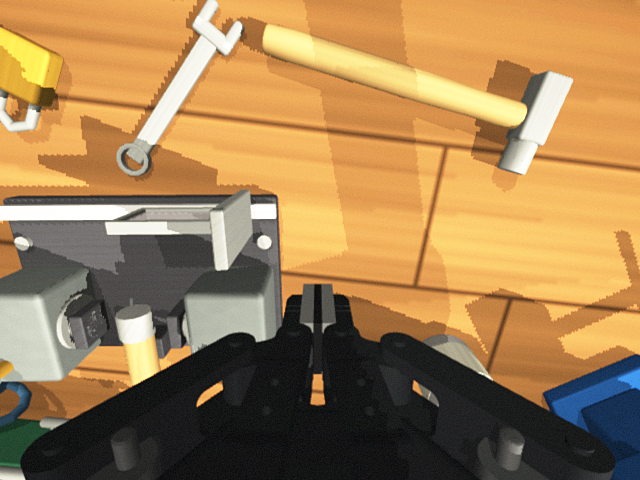

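```bash
python3 -m inch '[3,0,36,0,0,0,0, 0,0,36,0,0,0,0, 0,0,35,0,0,0,0, 0,-10,0,0,0,0,0, 0,-12,0,0,0,0,0, 0,-12,0,0,0,0,0, 0,-12,0,0,0,0,0, 0,-10,0,0,0,0,0]'; python3 -m inch '[0,-8,0,0,0,0,0, 0,-8,0,0,0,0,0, 0,-8,0,0,0,0,0, 0,-8,0,0,0,0,0, 0,-8,0,0,0,0,0, 0,-8,0,0,0,0,0, 0,-8,0,0,0,0,0, 0,-6,0,0,0,0,0]'; python3 d.py .5117 .1035 .092 6.5
```

```text
time: 2.55
tool_pos: [0.5048, 0.1809, 0.0955]
tcp_rot: [-0.177, 3.133, 0.003]
wrist_force: [0.1, 2.3, 2.9]
width: -0.002
grip_force: 1.3
time: 3.35
tool_pos: [0.5091, 0.1295, 0.0936]
tcp_rot: [0.167, -3.137, -0.032]
wrist_force: [-5.9, 58.1, -1.1]
width: -0.004
grip_force: 29.1
t 3.35 pos [0.5091 0.1295 0.0936] yaw 6.1 tilt z [-0.001  0.02  -1.   ] F [-5.9 58.1 -1.1] w -0.004
now-axes [  0.2 -26.1   1.1] turn z -0.4
```

```bash
python3 -m inch '[0,8,0,0,0,0,0, 0,0,0,0,0,0,0, 0,0,0,0,0,0,0, 0,0,0,0,0,0,0, 0,0,0,0,0,0,0, 0,0,0,0,0,0,0, 0,0,0,0,0,0,0, 0,0,0,0,0,0,0]'; python3 d.py .5117 .1035 .092 6.5
python3 - <<'E'
from workcell import viewer
import cv2,numpy as np
a=viewer.read_camera('scene')[170:300,300:400,::-1];b=viewer.read_camera('top')[165:285,215:345,::-1]
A=cv2.resize(a,(420,546),interpolation=2);B=cv2.resize(b,(380,351),interpolation=2)
o=np.zeros((546,800,3),np.uint8);o[:,:420]=A;o[:351,420:]=B;cv2.imwrite('pics/c2.png',o)
E
```

```text
time: 4.15
tool_pos: [0.5084, 0.1299, 0.0931]
tcp_rot: [0.178, -3.135, -0.007]
wrist_force: [-1.2, 12.2, 1.0]
width: -0.0
grip_force: 6.1
t 4.15 pos [0.5084 0.1299 0.0931] yaw 6.48 tilt z [-0.001  0.004 -1.   ] F [-1.2 12.2  1. ] w -0.0
now-axes [ -0.3 -26.6   0.9] turn z -0.02
```

View pics/c2.png

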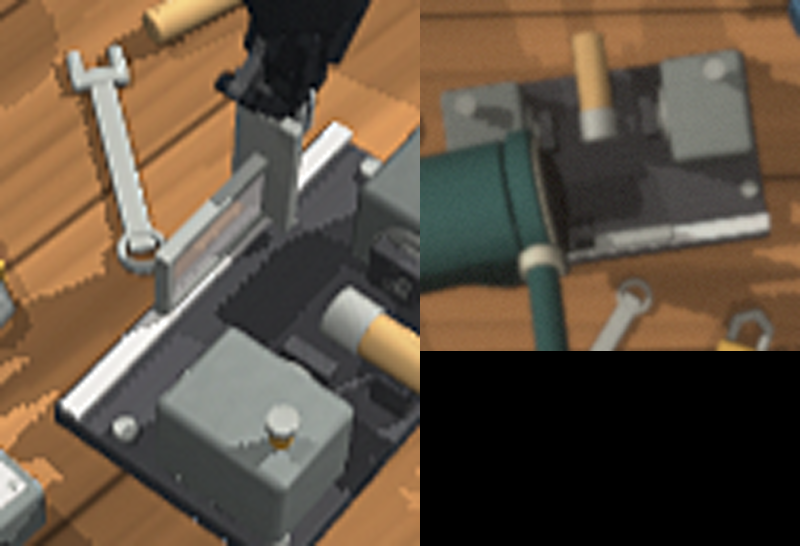

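```bash
python3 -m inch '[0,10,0,0,0,0,0, 0,15,0,0,0,0,0, 0,0,-35,0,0,0,0, 0,0,-35,0,0,0,0, 0,0,-30,0,0,0,0, 0,0,0,0,0,2.5,0, 0,0,0,0,0,2.5,0, 0,0,0,0,0,0,0]'; python3 d.py .488 -.203 .18 1.5;  python3 - <<'E'
from h import *
c=lambda u,v,z:cast('scene',(u,v),z).round(4)
print(c(337.6,233.8,.087),c(352.1,215.5,.087))
E
```

```text
time: 5.05
tool_pos: [0.5058, 0.1526, 0.1931]
tcp_rot: [0.042, -3.141, 0.001]
wrist_force: [0.6, 0.1, 1.2]
width: -0.003
grip_force: 0.0
t 5.05 pos [0.5058 0.1526 0.1931] yaw 1.55 tilt z [-0.001 -0.001 -1.   ] F [0.6 0.1 1.2] w -0.003
now-axes [  27.4 -355.    13.4] turn z 0.05
[0.5247 0.0065 0.087 ] [0.51   0.0706 0.087 ]
```

```bash
python3 -m inch '[0,-45,0,0,0,0,45, 0,-45,0,0,0,0,45, 0,-45,0,0,0,0,45, 0,-45,0,0,0,0,45, 0,-45,0,0,0,0,45, 0,-45,0,0,0,0,45, 13,-40,0,0,0,0,45, 14,-40,5,0,0,0,45]'; python3 d.py .488 -.203 .18 1.5
python3 - <<'E'
from workcell import viewer
import cv2,numpy as np
a=viewer.read_camera('scene')[:,:,::-1];cv2.imwrite('pics/s3full.png',a);b=viewer.read_camera('top')[:,:,::-1];cv2.imwrite('pics/t3full.png',b)
A=cv2.resize(a[170:300,300:400],(400,520),interpolation=2)
B=cv2.resize(b[165:285,215:315],(400,480),interpolation=2)
o=np.zeros((520,800,3),np.uint8);o[:,:400]=A;o[:480,400:]=B;cv2.imwrite('pics/c3.png',o)
E
```

```text
time: 5.85
tool_pos: [0.4884, -0.1998, 0.1883]
tcp_rot: [0.044, -3.141, 0.001]
wrist_force: [0.6, -0.5, 0.2]
width: 0.525
grip_force: 0.0
t 5.85 pos [ 0.4884 -0.1998  0.1883] yaw 1.6 tilt z [-0. -0. -1.] F [ 0.6 -0.5  0.2] w 0.525
now-axes [ 0.4 -3.2  8.3] turn z 0.1
```

View pics/c3.png

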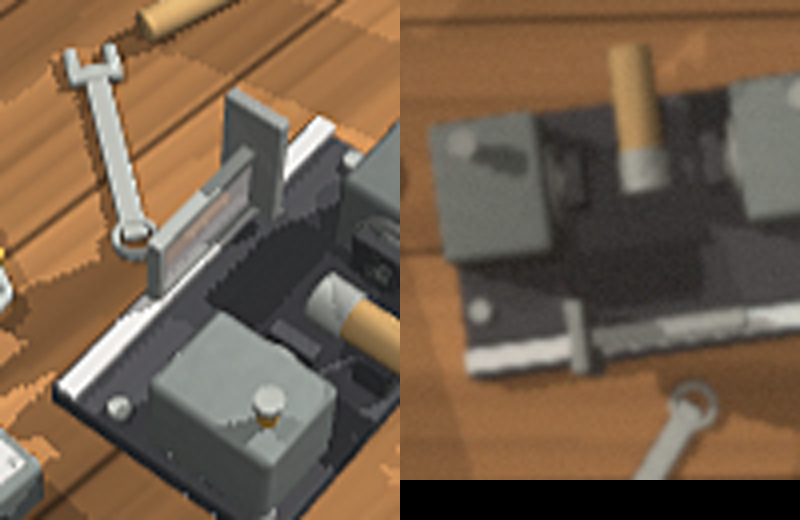

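Run:
```python
from h import *
O=np.array([.5912,.0707]);a=np.radians(6.5);R=np.array([[np.cos(a),-np.sin(a)],[np.sin(a),np.cos(a)]])
t=lambda u,v,z:(R.T@(cast('top',(u,v),z)[:2]-O)).round(4)
s=lambda u,v,z:(R.T@(cast('scene',(u,v),z)[:2]-O)).round(4)
T=lambda x,y,z:t((x-400)/4+215,y/4+165,z); S=lambda x,y,z:s(x/4+300,y/4+170,z)
T0=lambda x,y,z:t(x/3.4+215,y/3.4+165,z); S0=lambda x,y,z:s(x/3.3+220,y/3.3+170,z)
print('plate now',T(566,300,.124),T(572,372,.124),S(234,86,.124),S(288,120,.124))
print('plate before',T0(60,257,.124),T0(68,326,.124),S0(502,28,.124),S0(548,62,.124))
print('guard end now',T(746,318,.087),S(150,248,.087),'before',T0(220,285,.087),S0(436,152,.087))
print('base ends',T(467,375,.02),T0(406,270,.02),T0(52,222,.02),'ferrule',T0(208,160,.045))
```

```text
plate now [-0.0565  0.0526] [-0.0999  0.0544] [-0.0981  0.0542] [-0.0566  0.0542]
plate before [-0.0502  0.1097] [-0.0994  0.1101] [-0.0977  0.1088] [-0.0513  0.1043]
guard end now [-0.0794 -0.0522] [-0.0769 -0.0523] before [-0.0828  0.0027] [-0.0795  0.0078]
base ends [-0.088   0.1356] [-0.0866 -0.1355] [-0.0133  0.1303] ferrule [0.0148 0.0028]
```

```bash
python3 -m inch '[0,-3,8,0,0,0,45.5, 0,0,25,0,0,0,45.5, 0,0,25,0,0,0,45.5, 0,0,25,0,0,0,45.5, 0,0,8,0,0,0,45.5, 0,0,0,0,0,0,45.5, 0,0,0,0,0,0,45.5, 0,0,0,0,0,0,45.5]'; python3 d.py .488 -.203 .067 1.5
python3 - <<'E'
from workcell import viewer
import cv2
from h import *
for P in((.4868,-.1733,.067),(.4885,-.2328,.067)):print(proj('wrist',P))
cv2.imwrite('pics/w4.png',viewer.read_camera('wrist')[:,:,::-1])
E
```

```text
time: 6.75
tool_pos: [0.49, -0.2012, 0.0988]
tcp_rot: [-0.043, 3.139, -0.002]
wrist_force: [-0.1, 0.5, 0.3]
width: 0.531
grip_force: 0.0
t 6.75 pos [ 0.49   -0.2012  0.0988] yaw 1.57 tilt z [ 0.002 -0.001 -1.   ] F [-0.1  0.5  0.3] w 0.531
now-axes [ 2.2 -1.7 31.8] turn z 0.07
[368.5234751 269.8154612]
[263.77119108 269.80615179]
```

View pics/w4.png

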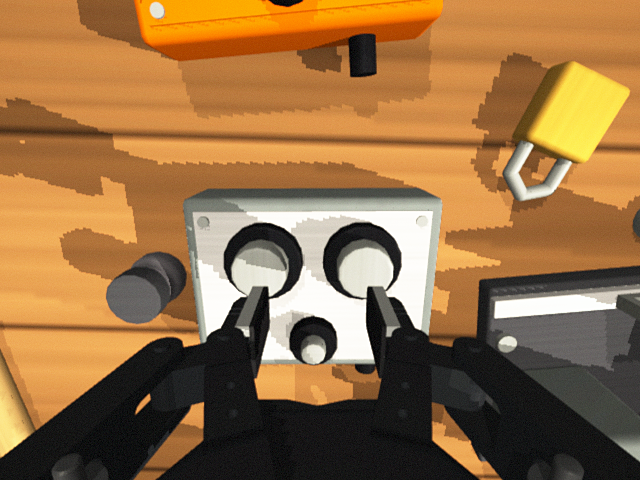

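Run:
```python
from h import *
for z in(.09,.095,.1,.105):
    print(z,[proj('wrist',(.49,-.2012+dy,z)).round(1) for dy in(-.03,-.0225,.0225,.03)])
```

```text
0.09 [array([260.2, 290.3]), array([275.1, 290.7]), array([364.3, 293. ]), array([379.1, 293.4])]
0.095 [array([258.5, 294.8]), array([273.8, 295.2]), array([365.6, 297.6]), array([380.9, 298. ])]
0.1 [array([256.6, 299.6]), array([272.4, 300.1]), array([367.1, 302.5]), array([382.8, 302.9])]
0.105 [array([254.7, 304.8]), array([271. , 305.2]), array([368.6, 307.7]), array([384.8, 308.1])]
```

```bash
python3 -m inch '[2,-3,10,0,0,0,47, 0,0,10,0,0,0,47, 0,0,7,0,0,0,47, 0,0,0,0,0,0,47, 0,0,0,0,0,0,47, 0,0,0,0,0,0,47, 0,0,0,0,0,0,47, 0,0,0,0,0,0,47]'; python3 d.py .488 -.2045 .052 1.5
python3 - <<'E'
from workcell import viewer
import cv2,numpy as np
a=viewer.read_camera('scene')[230:350,220:330,::-1]
A=cv2.resize(a,(440,480),interpolation=2);b=cv2.resize(viewer.read_camera('wrist')[200:400,170:470,::-1],(360,240))
o=np.zeros((480,800,3),np.uint8);o[:,:440]=A;o[:240,440:]=b;cv2.imwrite('pics/c5.png',o)
E
```

```text
time: 7.6
tool_pos: [0.487, -0.2041, 0.0705]
tcp_rot: [-0.042, 3.141, -0.0]
wrist_force: [-0.4, 0.5, -0.1]
width: 0.556
grip_force: 0.0
t 7.6 pos [ 0.487  -0.2041  0.0705] yaw 1.54 tilt z [ 0. -0. -1.] F [-0.4  0.5 -0.1] w 0.556
now-axes [-1.  -0.4 18.5] turn z 0.04
```

View pics/c5.png

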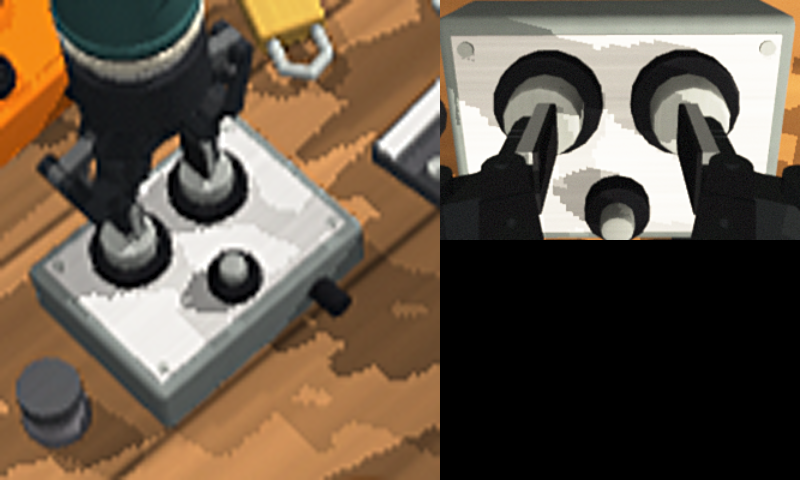

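```bash
python3 -m inch '[0,0,4,0,0,0,47, 0,0,5,0,0,0,47, 0,0,5,0,0,0,47, 0,0,5,0,0,0,47, 0,0,0,0,0,0,47, 0,0,0,0,0,0,47, 0,0,0,0,0,0,47, 0,0,0,0,0,0,47]'; python3 d.py .488 -.2045 .052 1.5
```

```text
time: 8.5
tool_pos: [0.4878, -0.2045, 0.0582]
tcp_rot: [-0.042, 3.141, -0.001]
wrist_force: [-17.3, 8.2, 48.5]
width: 0.549
grip_force: 24.4
t 8.5 pos [ 0.4878 -0.2045  0.0582] yaw 1.55 tilt z [ 0.001 -0.    -1.   ] F [-17.3   8.2  48.5] w 0.549
now-axes [-0.2  0.   6.2] turn z 0.05
```

```bash
H='hold'; python3 -m inch '[0,0,-2.5,0,0,0,47, 0,0,0,0,0,0,47, 0,0,0,0,0,0,47, 0,0,0,0,0,0,47, 0,0,0,0,0,0,47, 0,0,0,0,0,0,47, 0,0,0,0,0,0,47, 0,0,0,0,0,0,47]'
python3 - <<'E'
from workcell import viewer,sensors
import cv2,numpy as np
print(sensors.read_state()['torque'])
s=viewer.read_camera('scene')[:,:,::-1];cv2.imwrite('pics/s6.png',s)
w=viewer.read_camera('wrist')[200:400,170:470,::-1]
o=np.zeros((560,800,3),np.uint8)
o[:280,:400]=cv2.resize(s[190:295,310:460],(400,280),interpolation=2)
o[:280,400:]=cv2.resize(cv2.imread('pics/s3full.png')[190:295,310:460],(400,280),interpolation=2)
o[280:,:400]=cv2.resize(s[250:334,220:340],(400,280),interpolation=2)
o[280:,400:]=cv2.resize(w,(400,280));cv2.imwrite('pics/c6.png',o)
E
```

```text
time: 9.3
tool_pos: [0.4877, -0.2045, 0.0583]
tcp_rot: [-0.042, 3.14, -0.001]
wrist_force: [-10.6, 5.3, 32.5]
width: 0.552
grip_force: 16.2
[0.94030942 1.88072794 0.02278964]
```

View pics/c6.png

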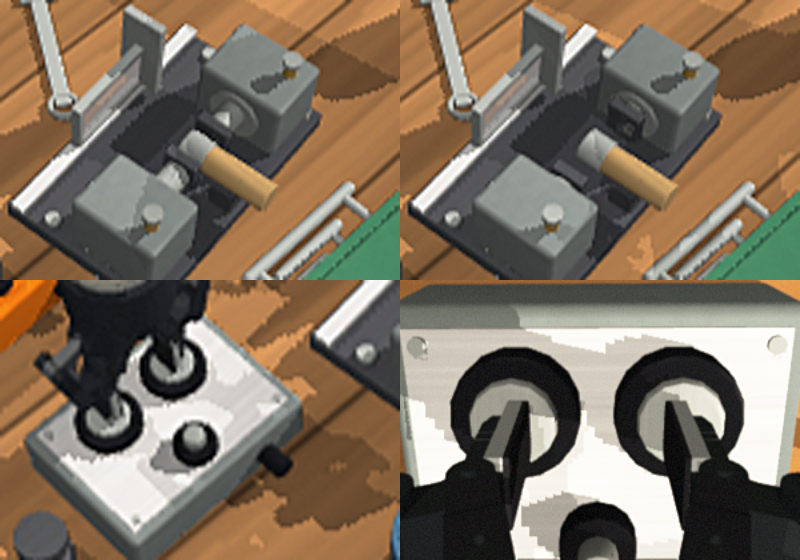

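Both jaws have closed on the ferrule, both caps are flush with their collars and the small button is up. I'll hold, then lift straight up.

```bash
python3 -m inch '[0,0,0,0,0,0,47, 0,0,0,0,0,0,47, 0,0,0,0,0,0,47, 0,0,0,0,0,0,47, 0,0,0,0,0,0,47, 0,0,0,0,0,0,47, 0,0,0,0,0,0,47, 0,0,0,0,0,0,47]'
python3 -m inch '[0,0,0,0,0,0,47, 0,0,0,0,0,0,47, 0,0,0,0,0,0,47, 0,0,0,0,0,0,47, 0,0,0,0,0,0,47, 0,0,0,0,0,0,47, 0,0,0,0,0,0,47, 0,0,0,0,0,0,47]'
python3 -m inch '[0,0,0,0,0,0,47, 0,0,0,0,0,0,47, 0,0,0,0,0,0,47, 0,0,0,0,0,0,47, 0,0,0,0,0,0,47, 0,0,0,0,0,0,47, 0,0,0,0,0,0,47, 0,0,0,0,0,0,47]'
python3 -m inch '[0,0,0,0,0,0,47, 0,0,0,0,0,0,47, 0,0,0,0,0,0,47, 0,0,0,0,0,0,47, 0,0,0,0,0,0,47, 0,0,0,0,0,0,47, 0,0,0,0,0,0,47, 0,0,0,0,0,0,47]'
python3 -m inch '[0,0,-10,0,0,0,47, 0,0,-15,0,0,0,47, 0,0,-25,0,0,0,47, 0,0,-30,0,0,0,47, 0,0,-30,0,0,0,47, 0,0,-20,0,0,0,47, 0,0,0,0,0,0,47, 0,0,0,0,0,0,47]'
python3 - <<'E'
from workcell import viewer
import cv2,numpy as np
s=viewer.read_camera('scene')[:,:,::-1]; f=lambda n:cv2.imread(n).astype(int)
d=lambda a,b,r:np.abs(a-b)[r].mean().round(1)
J=np.s_[215:280,350:420]; print('jaws vs open',d(s.astype(int),f('pics/s3full.png'),J),'closed vs open',d(f('pics/s6.png'),f('pics/s3full.png'),J))
E
```

```text
time: 10.2
tool_pos: [0.4877, -0.2045, 0.0583]
tcp_rot: [-0.042, 3.14, -0.001]
wrist_force: [-11.2, 4.6, 31.2]
width: 0.549
grip_force: 16.2
time: 11.0
tool_pos: [0.4877, -0.2045, 0.0583]
tcp_rot: [-0.042, 3.14, -0.001]
wrist_force: [-11.1, 4.1, 32.9]
width: 0.552
grip_force: 16.2
time: 11.8
tool_pos: [0.4877, -0.2045, 0.0583]
tcp_rot: [-0.042, 3.14, -0.001]
wrist_force: [-11.3, 4.8, 31.6]
width: 0.552
grip_force: 16.2
time: 12.6
tool_pos: [0.4877, -0.2045, 0.0583]
tcp_rot: [-0.042, 3.141, -0.001]
wrist_force: [-10.8, 4.9, 31.9]
width: 0.548
grip_force: 16.2
time: 13.4
tool_pos: [0.4867, -0.204, 0.1835]
tcp_rot: [-0.042, 3.141, -0.0]
wrist_force: [-0.1, -0.2, -0.8]
width: 0.553
grip_force: 0.0
jaws vs open 0.9 closed vs open 6.8
```

The jaws are back to their open position and the robot is clear of everything.

```bash
python3 -c "
from workcell import job; print(job.finish_job())"
```

```text
the job is handed in; nothing more can be done
None
```

I handed the job in at about 13.5 s: the guard is closed against its end stop, both large buttons were held fully down together for over 4 s with the jaws on the ferrule, and both were then released. One risk: the wrist force peaked at 58 N or more when the guard met its stop and 48 N on the buttons, both below the 120 N wrist limit; the contact was at the fingertips, so the 40 N arm/gripper-body limit should not apply.

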